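Set out the microscopist's kit tray

ROBOT

A 6-joint arm with a two-finger parallel gripper is mounted at the origin on the work surface. World frame = base frame: x ahead of the robot, y to its left, z up, the work surface at z = 0. Lengths are in m, angles in rad, forces in N, time in s.
With the tool pointing down it reaches from about 0.275 to 0.725 m from the base axis. Payload 5.6 kg.
Tool frame: the origin (TCP) lies at the very end of the fingers, on their centre line; the grasp point (between the pads) lies 19 mm behind it; z points along the fingers, y is the line along which they close (so a half turn about z gives the same grasp; the last joint's range is limited). The gripper opens to 85 mm and grips with 20 to 120 N. Pads are 22 mm wide; open, the fingers measure 114 mm over their backs; the gripper's body (76 mm by 85 mm) begins 54 mm behind the grasp point. The pads swing forward as they close: fully open they stand 13 mm farther back than shut.
Start: joints at [-1.012, 0.255, 0.108, 0, -1.424, -0.285], TCP at [0.149, -0.53, 0.231] pointing down, gripper open.
Joint ranges: [-2.95, 2.95], [-1.21, 1.97], [-1.09, 1.5], [-2.87, 1.71], [-2.94, -0.07], [-3.05, 3.05]. Speed limits (rad/s): [2.57, 2.57, 3.14, 3.14, 3.14, 3.14].

INTERFACE

Orientations are given as a rotation vector (axis times angle).
In Python, from station import manip gives the robot as it stands. The module is installed in compiled form; this text tells all that it offers.
- The arm moves only by the tool apply_moves, never from a script. Its arguments are lists of equal length, an entry for each row: "xyz": the shift along the world's x, y, z as a fraction of full scale, a list of three; "twist": the turn, a rotation vector about the world's x, y, z as a fraction of full scale, a list of three; "claw": the finger opening in mm, from 0 to 85.4. A call has 1 to 12 rows; each row is the pose to reach, as a shift and turn from the pose commanded when the call began; what a row does not reach only later rows make up. Full scale, the value 1, is 8 cm for a shift and 90 degrees for a turn. A row lasts 1/8 s, in which the tool goes at most 62.5 mm and 10.7 degrees, less where a joint would pass 70% of its speed; a pose out of reach is approached as far as the arm can. A call with a number of a shift or a turn outside -1 to 1 is refused whole. A call with a gripper value outside its range is refused whole. The fingers move at their own pace and stop on an object; "squeeze" is the grip in N (left out, the last holds). Time passes only in rows, so rows that repeat a pose let the fingers close. It gives the time, the measured TCP pose, the force, the opening and the grip force at its end, in the units of the state.
- manip.observe(): the state, without advancing time (a new reading comes with each control period).
- manip.camera(name): name is "side" or "top"; returns (picture, depth): 420x560x3 uint8, red, green, blue; 420x560 float32, m along the optical axis (not along the pixel's ray), 0 where there is no reading.
- manip.calibration(name): a dict with "fx", "fy", "cx", "cy" (pixels), "origin" and "orientation" of the camera in the world. Camera axes: x right, y up, looking along -z (the intrinsics and any distortion apply to the point x, -y, -z); pixel columns grow to the right and rows downward; lengths in m; the calibration is good to about 2 mm. A picture is of the moment at which its call begins. calibration takes no time and is no camera call.
- manip.finish_job(): hands the job in; it is judged then, once.
The state is a dict: "time": time; "q": joint angles; "qvel": joint speeds; "joint_torque": joint torques, N m; "tool_pos": TCP position; "eef_rot": TCP orientation; "force": force on the tool from outside, world axes, zero at the start; "moment": the same for the moment, N m; "width": finger opening in m; "grasp_force": force on a finger pad.
Only numpy, scipy, OpenCV 4.12 (cv2) and the standard library are available. Lean on these libraries where they do the work, as an engineer would, in place of code of your own. Each camera call takes 0.05 s, during which the arm holds its last target. There are 200 camera calls.

TASK

Finish setting out the kit tray in the order of use, which runs along the tray from its finger loop: the forceps already lie in the first place, so add the needle probe in the middle place and then the spatula in the last. Lay each down into its notches with its tip pointing away from the tray's end stop and, before letting go, press its butt gently but definitely home against the stop, so that you feel it touch. Never use force, leave the forceps where they are and the screwdriver in the rack, and do not disturb the other things on the bench.

Things in the scene. Friction and masses are not known exactly. Their poses are not given: they have to be found in the camera images.
- rack: Fixed aluminium instrument stand, 200 mm wide, its black face sloping up away from the robot at 26 deg to the level. Origin under it on the table, x towards its high back, y along its width, z up. Three instruments lie up the slope, tips high, in notches at y = -64, 0, 64 mm; which is in which varies.
- bed (a point): Middle of the rack at the height of the instruments' axes (100 mm up): their origins lie on the level line along rack y through it. Each lies on two ridges 38 mm up and down the slope from there (7 mm thick, notches 20 mm wide and 9 mm deep), butt against a front plate that ends 8 mm above its axis. The sloping plate is 29 mm below the axes.
- bar (a point): Centre of a fixed aluminium light bar over the middles of the lying instruments: 200 mm along rack y, 28 mm deep, 18 mm high, 114 mm above and 24 mm behind their origins; posts 91 mm further back. It blocks a vertical gripper: come in tilted, square to the slope, gripper body leaning to the robot, and leave the same way.
- tray: Fixed open steel kit tray, 190 x 230 mm, rims 14 mm high. Origin under it on the table; +x away from the robot (yaw within 0.2 rad); +y along the tray to its first end, which has a flat wire finger loop sticking out 33 mm. Two grey notched ridges at x = -38 and +38 mm (7 mm thick, tops at z = 36 mm, notches 20 mm wide) make three places. Floor at z = 3 mm.
- place1 (a point): First place, next to the loop (tray y = +64, x = 0), taken by the forceps: on the axis of an instrument lying in the notches, 32 mm above the tray's underside.
- place2 (a point): Second, middle place (tray y = 0), likewise.
- place3 (a point): Third place, farthest from the loop (tray y = -64), likewise.
- stop: The tray's rigid end stop: upright steel plate along the tray's side next to the robot, top at tray z = 45 mm. Origin at the foot of its inner face (tray x = -80 mm), x pointing from the plate into the tray: an instrument pushed home has its butt at stop x = 0 and its origin at tray x = -5 mm.
- forceps: Forceps: steel, 150 mm long, 35 to 70 g; origin on its axis at mid-length (its centre of mass is within 16 mm of it), +x towards its working tip, z up out of its broad side when it lies in a notch; two legs joined in a 10 mm square butt, 14 mm wide over the legs between x = -28 and +28 mm, 10 mm high, tapering to the tip; already lying in the first place of the tray; stays there.
- probe: Needle probe: steel, 150 mm long, 35 to 70 g; origin on its axis at mid-length (its centre of mass is within 16 mm of it), +x towards its working tip, z up out of its broad side when it lies in a notch; 10 x 10 mm square handle from the flat butt end (x = -75) to x = +45, then a thin round needle 30 mm long.
- spatula: Spatula: steel, 150 mm long, 35 to 70 g; origin on its axis at mid-length (its centre of mass is within 16 mm of it), +x towards its working tip, z up out of its broad side when it lies in a notch; 10 x 10 mm square handle from the flat butt end (x = -75) to x = +45, then a flat blade 18 mm wide, 3 mm thick.
- driver: Small screwdriver, in the rack but not part of the kit: steel, 150 mm long, 35 to 70 g; origin on its axis at mid-length (its centre of mass is within 16 mm of it), +x towards its working tip, z up out of its broad side when it lies in a notch; 10 mm square handle with an 18 mm round cap at the butt and a 6 mm round shaft at the tip. Leave it in the rack.
- forceps_butt (a point): Centre of the flat butt face of the forceps, 75 mm behind its origin on its axis.
- probe_butt (a point): Centre of the flat butt face of the probe, 75 mm behind its origin on its axis.
- spatula_butt (a point): Centre of the flat butt face of the spatula, 75 mm behind its origin on its axis.
- jar: Bystander: small amber jar, 44 mm across, 60 mm high; origin under its foot.
- slidebox: Bystander: white slide box 85 x 45 x 32 mm; origin under its foot.
- lens: Bystander: black microscope lens, 44 mm across, 46 mm high; origin under its foot.
- dish: Bystander: clear covered dish, 90 mm across, 15 mm high; origin under its foot.
- bottle: Bystander: white bottle, 60 mm across, 110 mm high; origin under its foot.
- beaker: Bystander: steel beaker, 66 mm across, 80 mm high; origin under its foot.
Not all that is in view belongs to the job. What is shaped like the probe but brown or turquoise is not meant.

How it is judged:
By the outcome, as a careful person would: the job done as asked, in the order asked, and still so for the second after the job is handed in, with the robot touching nothing.
It also fails if it takes over 72 s, if anything falls off the work surface, if the arm or the gripper's body presses on something with over 40 N, if the wrist force passes 120 N, or if a joint passes its speed limit or range.

## Working session

There is one attempt and no reset: what is moved stays moved. The work goes in short steps, Python scripts to look and compute and a tool call to move; the robot and the scene stay as the last step left them, time stands still between calls to the robot, and variables do not carry over. Pictures are saved under pics/ and viewed, at most 10 in all, crops included, and the job is handed in when it is done.

Besides the shell and the picture viewer there is one more tool, called after "Request:" as name(argument=value, ...), one argument or row to a line, values as JSON. apply_moves: Moves the arm, as the interface text tells. Shift numbers are shares of 8 cm and turn numbers shares of 90 degrees, none past 1 either way. Its arguments: {"type":"object","properties":{"xyz":{"type":"array","items":{"type":"array","items":{"type":"number"}}},"twist":{"type":"array","items":{"type":"array","items":{"type":"number"}}},"claw":{"type":"array","items":{"type":"number"}},"squeeze":{"type":"number"}},"required":["xyz","twist","claw"]}

```bash
mkdir -p pics; python3 - <<'E'
from station import manip
import numpy as np,cv2
print(manip.observe())
for n in("side","top"):
    p,d=manip.camera(n);c=manip.calibration(n);print(n,c)
    np.savez(f"{n}0.npz",p=p,d=d);cv2.imwrite(f"pics/{n}0.png",p[:,:,::-1])
E
```

```text
{'time': 0.0, 'q': array([-1.01238869e+00,  2.55753222e-01,  1.06952709e-01, -4.80382205e-04,
       -1.42390105e+00, -2.84570175e-01]), 'qvel': array([-0.00028554,  0.0009232 , -0.00194023, -0.00180997,  0.00048483,
       -0.00076925]), 'joint_torque': array([ 7.21322413e-04, -3.86625803e+01,  2.37937599e+01,  5.36506802e+00,
       -6.15290410e-03, -1.70817890e-05]), 'tool_pos': array([ 0.14863176, -0.52899817,  0.23037115]), 'eef_rot': array([ 4.28642662e-01, -3.11186236e+00, -3.03582882e-03]), 'force': array([-0.0749176 ,  0.33003514, -0.74421821]), 'moment': array([ 0.02921741, -0.02130864, -0.00391272]), 'grasp_force': 0.0, 'width': 0.0857058205576326}
side {'fx': 419.0778614423119, 'fy': 419.0778614423119, 'cx': 284.64064809827124, 'cy': 206.89831393745243, 'origin': array([-0.03835683,  0.56516538,  0.91972522]), 'orientation': array([ 0.39068635, -0.91845756, -2.14327007])}
top {'fx': 390.6278104628619, 'fy': 390.6278104628619, 'cx': 279.7453228786386, 'cy': 211.55103960386214, 'origin': array([0.31925222, 0.0063892 , 1.38817933]), 'orientation': array([ 0.14922105, -0.14476817, -1.5938547 ])}
```

View pics/top0.png

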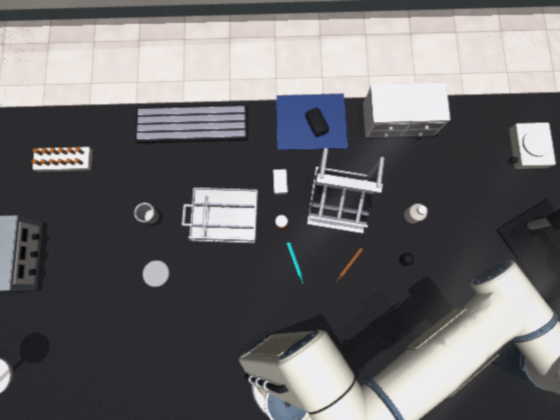

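View pics/side0.png

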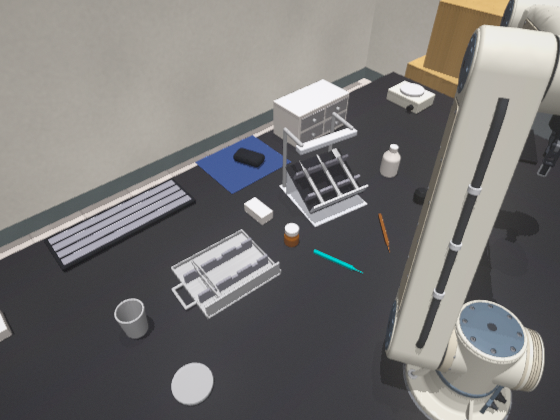

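The top view shows the tray at (222,214) with its loop on the left at (187,215). The rack is at (342,195) with three instruments, the jar at (281,221), and the slide box at (280,181). The brown and turquoise decoys are at (350,264) and (295,262).

```bash
cat > h.py <<'E'
import numpy as np,cv2
from scipy.spatial.transform import Rotation as R
from station import manip
def world(n,u,v,d):
    c=manip.calibration(n);u,v,d=map(np.asarray,(u,v,d))
    P=np.stack([(u-c['cx'])/c['fx']*d,-(v-c['cy'])/c['fy']*d,-d],-1)
    return P@R.from_rotvec(c['orientation']).as_matrix().T+c['origin']
def proj(n,P):
    c=manip.calibration(n);q=(np.asarray(P)-c['origin'])@R.from_rotvec(c['orientation']).as_matrix()
    return np.stack([c['cx']+c['fx']*q[...,0]/-q[...,2],c['cy']-c['fy']*q[...,1]/-q[...,2]],-1)
def ray(n,u,v,z):
    o=manip.calibration(n)['origin'];p=world(n,u,v,1.0);t=(z-o[2])/(p[...,2]-o[2]);return o+(p-o)*np.asarray(t)[...,None]
E
python3 - <<'E'
from h import *
a=np.load('top0.npz')['p'];b=np.load('side0.npz')['p']
A=a[145:245,300:400];B=b[115:225,270:380];C=a[175:255,175:275];D=b[225:320,165:285]
f=lambda x:cv2.resize(x,(400,300) if 0 else (int(300*x.shape[1]/x.shape[0]),300),interpolation=cv2.INTER_CUBIC)
def pad(x): x=f(x);return np.pad(x,((0,0),(0,max(0,380-x.shape[1])),(0,0)))[:,:380]
im=np.vstack([np.hstack([pad(A),pad(B)]),np.hstack([pad(C),pad(D)])])
im=np.clip(im.astype(float)*1.0,0,255).astype(np.uint8)
cv2.imwrite('pics/crop1.png',im[:,:,::-1])
d=np.load('top0.npz')['d'];d2=np.load('side0.npz')['d']
for n,dd,u,v in [('top',d,187,215),('top',d,222,225),('top',d,342,228),('top',d,350,181),('top',d,281,221),('top',d,280,181),('side',d2,325,140)]:
    print(n,u,v,world(n,u,v,dd[v,u]).round(4))
E
```

```text
top 187 215 [0.5775 0.3414 0.0031]
top 222 225 [0.5341 0.212  0.0241]
top 342 228 [ 0.5139 -0.2137  0.0068]
top 350 181 [ 0.6291 -0.2125  0.221 ]
top 281 221 [0.5365 0.0033 0.0608]
top 280 181 [0.6877 0.0027 0.0278]
side 325 140 [ 0.6231 -0.196   0.2226]
```

View pics/crop1.png

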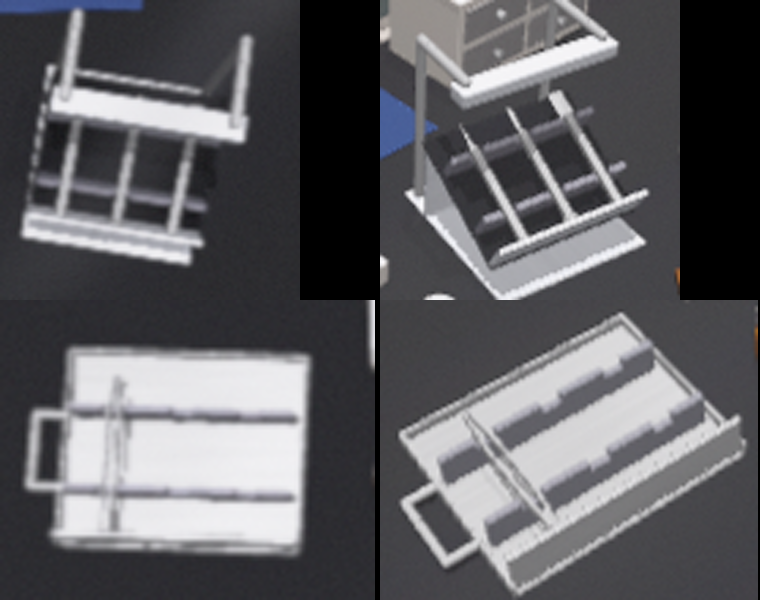

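The side crop shows the spatula, with its wide blade, in the rightmost notch at about side px (330,153). Left (300,165) and middle (318,160) are the probe and driver in unknown order. The brown and turquoise look-alikes lie flat on the bench. A closer crop should separate the two.

```bash
python3 - <<'E'
from h import *
b=np.mean([manip.camera('side')[0].astype(float) for _ in range(4)],0)
a=np.mean([manip.camera('top')[0].astype(float) for _ in range(4)],0)
B=np.clip(b[150:212,290:365]*1.2,0,255).astype(np.uint8);A=np.clip(a[180:235,300:380]*1.2,0,255).astype(np.uint8)
im=np.hstack([cv2.resize(x,(400,int(400*x.shape[0]/x.shape[1])),interpolation=cv2.INTER_LANCZOS4)[:270] if 0 else cv2.resize(x,(400,330),interpolation=cv2.INTER_LANCZOS4) for x in (B,A)])
cv2.imwrite('pics/crop2.png',im[:,:,::-1])
# point clouds
d=np.median([manip.camera('top')[1] for _ in range(5)],0);d2=np.median([manip.camera('side')[1] for _ in range(5)],0)
np.savez('d.npz',t=d,s=d2)
def cloud(n,dd):
    v,u=np.mgrid[:420,:560];return world(n,u,v,dd)
T=cloud('top',d);S=cloud('side',d2)
def rep(nm,P,box,zr):
    m=(P[...,0]>box[0])&(P[...,0]<box[1])&(P[...,1]>box[2])&(P[...,1]<box[3])&(P[...,2]>zr[0])&(P[...,2]<zr[1])
    q=P[m][:,:2].astype(np.float32);
    if len(q)<4: print(nm,'few',len(q));return
    r=cv2.minAreaRect(q);print(nm,len(q),'c',np.round(r[0],4),'size',np.round(r[1],4),'ang',round(r[2],2),'z',np.median(P[m][:,2]).round(4))
rep('bar T',T,(.45,.75,-.4,-.08),(.205,.24));rep('bar S',S,(.45,.75,-.4,-.08),(.205,.24))
rep('tray T',T,(.44,.7,.08,.33),(.001,.07));rep('tray S',S,(.44,.7,.08,.33),(.007,.07))
for nm,b in dict(jar=(.48,.6,-.04,.04),sbox=(.62,.75,-.06,.06)).items(): rep(nm,T,b,(.012,.1))
for n,c in(('top',T),('side',S)):
    m=(c[...,0]>.45)&(c[...,0]<.6)&(c[...,1]>.07)&(c[...,1]<.35)&(c[...,2]>.037)&(c[...,2]<.06)
    q=c[m];print(n,'stop top',len(q)); 
    if len(q)>5:
        x=q[:,1];p=np.polyfit(q[:,1],q[:,0],1);print(p,x.min(),x.max(),np.median(q[:,2]))
E
```

```text
bar T 848 c [ 0.6645 -0.2162] size [0.1993 0.1092] ang 78.87 z 0.2226
bar S 850 c [ 0.6681 -0.2162] size [0.1995 0.1106] ang 79.3 z 0.2233
tray T 3446 c [0.5699 0.205 ] size [0.2497 0.2595] ang 89.95 z 0.0035
tray S 2641 c [0.5792 0.2119] size [0.238  0.1917] ang 86.42 z 0.0257
jar 134 c [0.5367 0.0046] size [0.0392 0.04  ] ang 26.91 z 0.0589
sbox 303 c [0.6888 0.0042] size [0.0858 0.0447] ang 1.39 z 0.0314
top stop top 167
[0.16383758 0.46239463] 0.10517167762583823 0.32725765886846786 0.04408363084850686
side stop top 407
[0.12282609 0.47264155] 0.10474669532847591 0.32576825606827 0.04295019096470509
```

View pics/crop2.png

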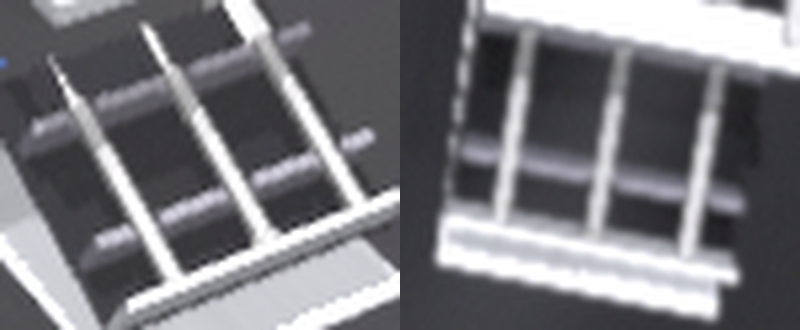

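The crop shows that the left instrument, nearest the loop side, has a thin needle starting past the upper ridge at side px ~(295,160), so it is the probe. The middle one has a 6 mm shaft and a flared butt cap at side px (315,193), so it is the driver. The right one at side px (313,152) has the blade, so it is the spatula. The brown and turquoise look-alikes on the bench at top px (350,264) and (295,262) are excluded. Next I refine the poses.

```bash
python3 - <<'E'
from h import *
D=np.load('d.npz');v,u=np.mgrid[:420,:560]
s26,c26=np.sin(np.radians(26)),np.cos(np.radians(26))
for n,k in(('top','t'),('side','s')):
    P=world(n,u,v,D[k]).reshape(-1,3)
    # tray
    m=(P[:,0]>.44)&(P[:,0]<.7)&(P[:,1]>.08)&(P[:,1]<.335)&(P[:,2]>.008)&(P[:,2]<.06)
    r=cv2.minAreaRect(P[m][:,:2].astype(np.float32));print(n,'tray',np.round(r[0],4),np.round(r[1],4),r[2])
    # ridges in tray frame
    yaw=np.radians(-3.6);X=np.array([np.cos(yaw),np.sin(yaw)]);Y=np.array([-X[1],X[0]]);c=np.array([.578,.2115])
    q=(P[:,:2]-c);x,y=q@X,q@Y
    for s in(-38,38):
        k2=(abs(x*1e3-s)<14)&(abs(y)<.1)&(P[:,2]>.029)&(P[:,2]<.039);a=np.c_[x,y][k2]
        print('  ridge',s,len(a),np.median(a[:,0]).round(4),'slope',np.polyfit(a[:,1],a[:,0],1).round(4),'y ext',np.percentile(a[:,1],[1,99]).round(3),'z',np.median(P[k2,2]).round(4))
    k2=(abs(x+.08)<.02)&(abs(y)<.1)&(P[:,2]>.040)&(P[:,2]<.05);a=np.c_[x,y][k2]
    print('  stop',len(a),np.percentile(a[:,0],[5,50,95]).round(4),np.polyfit(a[:,1],a[:,0],1).round(4),'z',np.median(P[k2,2]))
    k2=(abs(y-.064)<.015)&(abs(x)<.03)&(P[:,2]>.033)&(P[:,2]<.045);print('  forceps y',k2.sum(),np.median(y[k2]),'z',np.median(P[k2,2]))
    # rack
    yaw=np.radians(-10.9);X=np.array([np.cos(yaw),np.sin(yaw)]);Y=np.array([-X[1],X[0]]);c=np.array([.6025,-.204])
    q=P[:,:2]-c;x,y,z=q@X,q@Y,P[:,2]-.1
    a_=x*c26+z*s26;h=-x*s26+z*c26
    for yy in(.064,0,-.064):
        k2=(abs(y-yy)<.013)&(a_>-.06)&(a_<.045)&(h>-.001)&(h<.012);print('  instr',yy,k2.sum(),'y',np.median(y[k2]).round(4),np.polyfit(a_[k2],y[k2],1).round(4) if k2.sum()>5 else '','h',np.median(h[k2]).round(4))
        k2=(abs(y-yy)<.013)&(a_>.045)&(a_<.09)&(h>-.006)&(h<.012);print('     tip n',k2.sum(),'amax',a_[k2].max().round(4) if k2.sum() else '','ystd',y[k2].std() if k2.sum() else '')
    k2=(abs(y)<.095)&(a_<-.065)&(a_>-.1)&(h>.003)&(h<.015);print('  front',k2.sum(),np.percentile(a_[k2],[5,50,95]).round(4),np.polyfit(y[k2],a_[k2],1).round(4), 'yext',np.percentile(y[k2],[1,99]).round(4))
    k2=(abs(y)<.105)&(abs(z-.123)<.005)&(x<.045)&(x>0);print('  bar',k2.sum(),'x',np.percentile(x[k2],[2,50,98]).round(4),np.polyfit(y[k2],x[k2],1).round(4),'y',np.percentile(y[k2],[1,99]).round(4))
E
```

```text
top tray [0.577  0.2145] [0.2411 0.188 ] 87.00276947021484
  ridge -38 112 -0.0461 slope [ 0.0146 -0.0454] y ext [-0.098  0.097] z 0.0355
  ridge 38 111 0.0298 slope [0.0175 0.0305] y ext [-0.099  0.098] z 0.0353
  stop 107 [-0.0939 -0.0911 -0.0883] [ 0.0028 -0.0912] z 0.04510923785934029
  forceps y 38 0.0662797623447559 z 0.03675196915801027
  instr 0.064 96 y 0.0642 [-0.0047  0.0641] h 0.0041
     tip n 1 amax 0.0735 ystd 0.0
  instr 0 97 y 0.0002 [0.0002 0.0002] h 0.004
     tip n 1 amax 0.0733 ystd 0.0
  instr -0.064 101 y -0.0634 [-0.0001 -0.0636] h 0.0046
     tip n 4 amax 0.0735 ystd 0.003651894305360051
  front 140 [-0.0821 -0.0779 -0.0683] [ 0.003  -0.0771] yext [-0.0922  0.0906]
  bar 537 x [0.0095 0.0217 0.0361] [0.0052 0.0221] y [-0.0973  0.0971]
side tray [0.5796 0.2147] [0.2438 0.1916] 86.2898178100586
  ridge -38 239 -0.0443 slope [ 0.0113 -0.0432] y ext [-0.098  0.097] z 0.0357
  ridge 38 227 0.0319 slope [0.0102 0.0329] y ext [-0.098  0.098] z 0.0358
  stop 237 [-0.091  -0.0893 -0.0853] [-0.0015 -0.0887] z 0.04487987262314985
  forceps y 61 0.05790905345614559 z 0.03660939615121783
  instr 0.064 125 y 0.0655 [0.0017 0.065 ] h 0.0036
     tip n 14 amax 0.0752 ystd 0.0017085086725084615
  instr 0 126 y 0.0018 [-0.0167  0.0009] h 0.0035
     tip n 21 amax 0.0764 ystd 0.0033499947967982795
  instr -0.064 121 y -0.0626 [ 0.0023 -0.0629] h 0.0036
     tip n 51 amax 0.0779 ystd 0.005494500642904595
  front 136 [-0.0782 -0.0752 -0.0685] [ 0.0076 -0.0748] yext [-0.0909  0.0916]
  bar 438 x [0.0121 0.0226 0.0391] [0.0049 0.0234] y [-0.0958  0.099 ]
```

```bash
python3 - <<'E'
from h import *
D=np.load('d.npz');v,u=np.mgrid[:420,:560]
yaw=np.radians(-4);X=np.array([np.cos(yaw),np.sin(yaw)]);Y=np.array([-X[1],X[0]]);c=np.array([.571,.212])
for n,k in(('top','t'),('side','s')):
    P=world(n,u,v,D[k]).reshape(-1,3);q=P[:,:2]-c;x,y=q@X,q@Y
    for s in(-.038,.038):
        k2=(abs(x-s)<.008)&(abs(y)<.14)&(P[:,2]>.0325)&(P[:,2]<.039);t=np.sort(y[k2])
        g=np.diff(t);i=np.where(g>.006)[0];print(n,s,'x',np.median(x[k2]).round(4),'ext',t[0].round(4),t[-1].round(4),[(t[j].round(4),t[j+1].round(4)) for j in i])
    k2=(abs(x)<.12)&(abs(y)<.14)&(P[:,2]>.009)&(P[:,2]<.06)
    k3=k2&(abs(abs(y)-.115)<.012)&(abs(x)<.06);print(' rims',np.median(y[k3&(y>0)]),np.median(y[k3&(y<0)]))
s,cs=np.sin(np.radians(26)),np.cos(np.radians(26))
r=np.radians(-11.1);X=np.array([np.cos(r),np.sin(r),0]);Y=np.array([-X[1],X[0],0]);Z=np.array([0,0,1]);bed=np.array([.6027,-.203,.1])
a=X*cs+Z*s;N=-X*s+Z*cs;o=manip.observe()
Rt=np.c_[np.cross(Y,-N),Y,-N];R0=R.from_rotvec(o['eef_rot'])
print('turn/90',((R.from_matrix(Rt)*R0.inv()).as_rotvec()/(np.pi/2)).round(4),'tcp',o['tool_pos'])
print('N',N,'a',a)
for nm,yy in(('probe',.064),('spat',-.064)):
    g=bed+yy*Y-.008*a-.016*N;print(nm,'grasp tcp',g.round(4),'pre +.1N',(g+.1*N).round(4))
tr=np.radians(-4);Rd=np.c_[[-np.cos(tr),-np.sin(tr),0],[-np.sin(tr),np.cos(tr),0],[0,0,-1]]
print('rack->tray turn/90',((R.from_matrix(Rd)*R.from_matrix(Rt).inv()).as_rotvec()/(np.pi/2)).round(4))
E
```

```text
top -0.038 x -0.039 ext -0.1064 0.1017 [(np.float64(-0.0783), np.float64(-0.0537)), (np.float64(-0.0147), np.float64(0.0089)), (np.float64(0.0582), np.float64(0.065))]
top 0.038 x 0.0365 ext -0.1055 0.1045 [(np.float64(-0.0771), np.float64(-0.0561)), (np.float64(-0.0133), np.float64(0.0081)), (np.float64(0.0508), np.float64(0.057)), (np.float64(0.0581), np.float64(0.0652))]
 rims 0.1121241206830485 -0.11482761886311943
side -0.038 x -0.0369 ext -0.1079 0.103 [(np.float64(-0.0762), np.float64(-0.0558)), (np.float64(-0.0129), np.float64(0.007)), (np.float64(0.0576), np.float64(0.0652))]
side 0.038 x 0.0393 ext -0.1086 0.1036 [(np.float64(-0.0769), np.float64(-0.0563)), (np.float64(-0.012), np.float64(0.0077)), (np.float64(0.0586), np.float64(0.065))]
 rims 0.11172170032151907 -0.11464775150290954
turn/90 [ 0.0117 -0.2912 -0.2925] tcp [ 0.14874922 -0.52949013  0.23129537]
N [-0.43017039  0.08439608  0.89879405] a [ 0.88198    -0.1730376   0.43837115]
probe grasp tcp [ 0.6148 -0.1402  0.0821] pre +.1N [ 0.5718 -0.1317  0.172 ]
spat grasp tcp [ 0.5902 -0.2658  0.0821] pre +.1N [ 0.5472 -0.2573  0.172 ]
rack->tray turn/90 [0.038  0.2866 0.0775]
```

Request:
apply_moves(
  xyz=[
    [0.45,0.42,0],
    [0.9,0.84,0],
    [0.9,0.84,0],
  ],
  twist=[
    [0,-0.05,-0.05],
    [0.004,-0.1,-0.1],
    [0.004,-0.1,-0.1],
  ],
  claw=[34,34,34],
  squeeze=30,
)

```text
time: 1.38
tool_pos: [0.2216, -0.4609, 0.2323]
eef_rot: [-0.175, 2.978, -0.024]
force: [-0.8, 0.7, 0.1]
width: 0.0342
grasp_force: 0.0
```

Request:
apply_moves(
  xyz=[
    [0.45,0.42,0],
    [0.9,0.84,0],
    [0.9,0.84,0],
  ],
  twist=[
    [0,-0.05,-0.05],
    [0.004,-0.1,-0.1],
    [0.004,-0.1,-0.1],
  ],
  claw=[34,34,34],
)

```text
time: 1.75
tool_pos: [0.2931, -0.3938, 0.2316]
eef_rot: [0.058, 2.828, -0.043]
force: [-0.0, -0.1, -0.7]
width: 0.0339
grasp_force: 0.0
```

Request:
apply_moves(
  xyz=[
    [0.45,0.42,0],
    [0.9,0.84,0],
    [0.9,0.84,0],
  ],
  twist=[
    [0,-0.05,-0.05],
    [0.004,-0.09,-0.09],
    [0.004,-0.09,-0.09],
  ],
  claw=[34,34,34],
)

```text
time: 2.12
tool_pos: [0.3652, -0.3265, 0.231]
eef_rot: [0.25, 2.68, -0.059]
force: [-0.3, -0.5, -0.5]
width: 0.0341
grasp_force: 0.0
```

Request:
apply_moves(
  xyz=[
    [0.4,0.42,-0.1],
    [0.8,0.84,-0.2],
    [0.8,0.84,-0.2],
  ],
  twist=[
    [0,0,0],
    [0,0,0],
    [0,0,0],
  ],
  claw=[34,34,34],
)

```text
time: 2.5
tool_pos: [0.4296, -0.2597, 0.2143]
eef_rot: [0.248, 2.683, -0.06]
force: [-0.1, -1.0, -0.1]
width: 0.0339
grasp_force: 0.0
```

Request:
apply_moves(
  xyz=[
    [0.45,0.4,-0.13],
    [0.89,0.8,-0.26],
    [0.89,0.8,-0.26],
  ],
  twist=[
    [0,0,0],
    [0,0,0],
    [0,0,0],
  ],
  claw=[34,34,34],
)

```text
time: 2.88
tool_pos: [0.5008, -0.1967, 0.1933]
eef_rot: [0.251, 2.683, -0.061]
force: [-0.5, 0.4, 0.3]
width: 0.0339
grasp_force: 0.0
```

Request:
apply_moves(
  xyz=[
    [0.45,0.4,-0.13],
    [0.89,0.8,-0.26],
    [0.89,0.8,-0.26],
    [0.89,0.8,-0.26],
  ],
  twist=[
    [0,0,0],
    [0,0,0],
    [0,0,0],
    [0,0,0],
  ],
  claw=[34,34,34,34],
)

```text
time: 3.38
tool_pos: [0.5708, -0.1343, 0.1737]
eef_rot: [0.256, 2.68, -0.061]
force: [-0.4, 0.0, 0.1]
width: 0.034
grasp_force: 0.0
```

```bash
cat >> h.py <<'E'
s_,cs_=np.sin(np.radians(26)),np.cos(np.radians(26))
r_=np.radians(-11.1);RX=np.array([np.cos(r_),np.sin(r_),0]);RY=np.array([-RX[1],RX[0],0]);Z=np.array([0,0,1.]);bed=np.array([.6027,-.203,.1])
A=RX*cs_+Z*s_;N=-RX*s_+Z*cs_;Rrack=R.from_matrix(np.c_[np.cross(RY,-N),RY,-N])
t_=np.radians(-4);TX=np.array([np.cos(t_),np.sin(t_),0]);TY=np.array([-TX[1],TX[0],0]);tray=np.array([.5708,.2096,0])
Rtray=R.from_matrix(np.c_[-TX,TY,-Z])
def delta(goal,Rg):
    o=manip.observe();R0=R.from_rotvec(o['eef_rot'])
    print('t',o['time'],'pos',o['tool_pos'].round(4),'F',o['force'].round(2),'w',o['width'],'g',o['grasp_force'])
    print('shift/8cm',((goal-o['tool_pos'])/.08).round(3),'turn/90',((Rg*R0.inv()).as_rotvec()/(np.pi/2)).round(4))
E
python3 - <<'E'
from h import *
g=bed+.064*RY-.008*A-.016*N
delta(g,Rrack);print('N/8cm per 10mm',N/8)
p=[manip.camera('side')[0]][0];cv2.imwrite('pics/s1.png',cv2.resize(p[60:260,200:440],(720,600))[:,:,::-1])
E
```

```text
t 3.375 pos [ 0.5708 -0.1343  0.1737] F [-0.37  0.03  0.08] w 0.03403600480681125 g 0.0
shift/8cm [ 0.551 -0.073 -1.145] turn/90 [ 0.0005 -0.0019 -0.0017]
N/8cm per 10mm [-0.0537713   0.01054951  0.11234926]
```

View pics/s1.png

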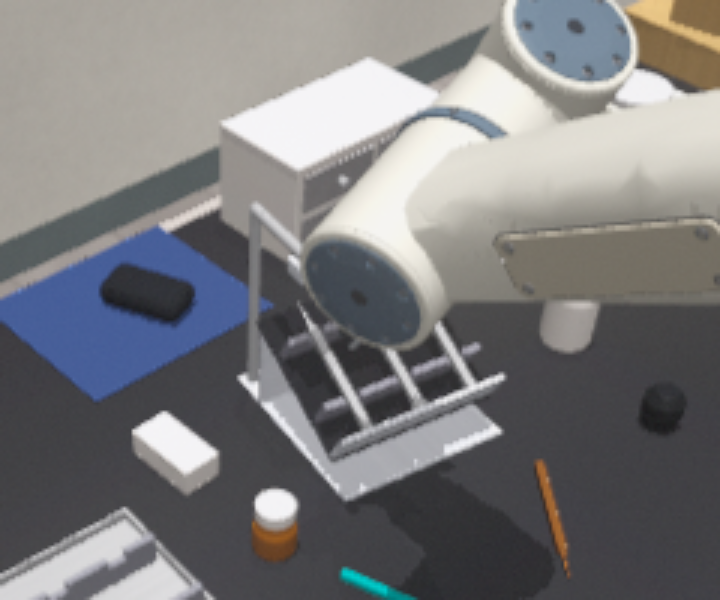

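The wrist hides the gripper. The probe is visible at crop (335,370), and the bar sits behind the wrist. I'm descending along the normal while watching the force.

Request:
apply_moves(
  xyz=[
    [0.09,-0.012,-0.19],
    [0.19,-0.025,-0.39],
    [0.29,-0.038,-0.6],
    [0.37,-0.05,-0.78],
    [0.37,-0.05,-0.78],
  ],
  twist=[
    [0,-0.001,-0.001],
    [0,-0.002,-0.002],
    [0,-0.002,-0.002],
    [0,-0.002,-0.002],
    [0,-0.002,-0.002],
  ],
  claw=[34,34,34,34,34],
)

```text
time: 4.05
tool_pos: [0.5998, -0.1382, 0.1107]
eef_rot: [0.261, 2.677, -0.061]
force: [-0.3, 0.0, -0.3]
width: 0.034
grasp_force: 0.0
```

Request:
apply_moves(
  xyz=[
    [0.06,-0.008,-0.12],
    [0.12,-0.016,-0.24],
    [0.18,-0.023,-0.365],
    [0.18,-0.023,-0.365],
  ],
  twist=[
    [0,0,0],
    [0,0,0],
    [0,0,0],
    [0,0,0],
  ],
  claw=[34,34,34,34],
)

```text
time: 4.55
tool_pos: [0.6146, -0.1386, 0.0807]
eef_rot: [0.259, 2.678, -0.06]
force: [-0.4, 0.6, 0.3]
width: 0.034
grasp_force: 0.0
```

Request:
apply_moves(
  xyz=[
    [0,0,0],
    [0,0,0],
    [0,0,0],
    [0,0,0],
    [0,0,0],
    [0,0,0],
  ],
  twist=[
    [0,0,0],
    [0,0,0],
    [0,0,0],
    [0,0,0],
    [0,0,0],
    [0,0,0],
  ],
  claw=[20,12,4,4,4,4],
  squeeze=40,
)

```text
time: 5.3
tool_pos: [0.6153, -0.1385, 0.0826]
eef_rot: [0.259, 2.675, -0.059]
force: [-4.2, 1.4, 5.3]
width: 0.009
grasp_force: 40.8
```

Request:
apply_moves(
  xyz=[
    [-0.05,0.01,0.1],
    [-0.1,0.02,0.2],
    [-0.15,0.03,0.3],
    [-0.19,0.037,0.39],
    [-0.19,0.037,0.39],
  ],
  twist=[
    [0,0,0],
    [0,0,0],
    [0,0,0],
    [0,0,0],
    [0,0,0],
  ],
  claw=[4,4,4,4,4],
)

```text
time: 5.92
tool_pos: [0.6, -0.1355, 0.1141]
eef_rot: [0.259, 2.674, -0.059]
force: [-0.0, 0.3, -0.6]
width: 0.0088
grasp_force: 39.9
```

Request:
apply_moves(
  xyz=[
    [-0.3,0.05,0.05],
    [-0.6,0.11,0.1],
    [-0.9,0.17,0.2],
    [-0.9,0.17,0.2],
  ],
  twist=[
    [0,0,0],
    [0,0,0],
    [0,0,0],
    [0,0,0],
  ],
  claw=[4,4,4,4],
)

```text
time: 6.42
tool_pos: [0.5268, -0.1219, 0.1295]
eef_rot: [0.259, 2.675, -0.059]
force: [1.2, -0.9, -0.5]
width: 0.0091
grasp_force: 39.9
```

```bash
python3 - <<'E'
from h import *
delta(tray-.003*TX+Z*.1,Rtray)
p=manip.camera('side')[0];q=manip.camera('top')[0]
im=np.hstack([cv2.resize(p[80:280,180:400],(440,400)),cv2.resize(q[140:290,180:360],(480,400))])[:,:800]
im=np.hstack([cv2.resize(p[80:280,180:380],(400,400)),cv2.resize(q[140:320,200:380],(400,400))])
cv2.imwrite('pics/s2.png',im[:,:,::-1])
E
```

```text
t 6.425 pos [ 0.5268 -0.1219  0.1295] F [ 1.17 -0.93 -0.54] w 0.00912772031793744 g 39.93793308734894
shift/8cm [ 0.512  4.146 -0.369] turn/90 [0.0376 0.2875 0.077 ]
```

View pics/s2.png

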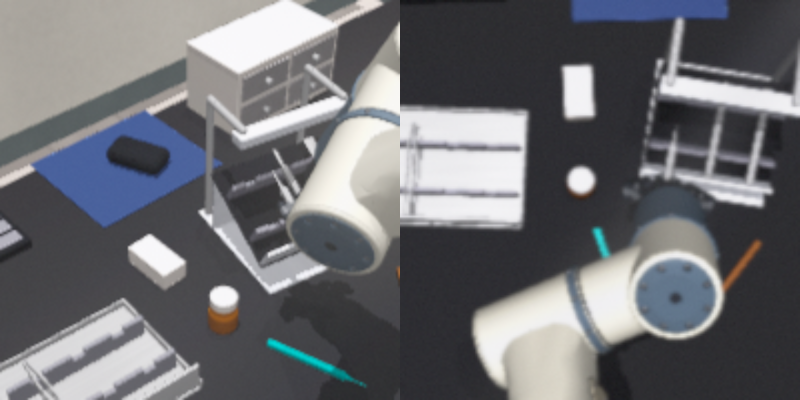

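The left rack notch is empty and the probe is held at left crop (285,175). The driver and spatula are still in place. I'm carrying the probe to above place 2.

Request:
apply_moves(
  xyz=[
    [-0.25,0.15,0.2],
    [-0.5,0.4,0.4],
    [-0.5,0.4,0.4],
  ],
  twist=[
    [0,0,0],
    [0,0,0],
    [0,0,0],
  ],
  claw=[4,4,4],
)

```text
time: 6.9
tool_pos: [0.4884, -0.0891, 0.1624]
eef_rot: [0.257, 2.674, -0.058]
force: [0.9, 0.1, -1.6]
width: 0.0087
grasp_force: 40.0
```

Request:
apply_moves(
  xyz=[
    [0.1,0.4,0],
    [0.25,0.94,0],
    [0.25,0.94,0],
  ],
  twist=[
    [0.006,0.048,0.013],
    [0.0125,0.096,0.0255],
    [0.0125,0.096,0.0255],
  ],
  claw=[4,4,4],
)

```text
time: 7.28
tool_pos: [0.5109, -0.0125, 0.1611]
eef_rot: [0.212, 2.832, -0.041]
force: [-0.5, -0.7, -0.9]
width: 0.0092
grasp_force: 40.0
```

Request:
apply_moves(
  xyz=[
    [0.1,0.4,0],
    [0.25,0.94,0],
    [0.25,0.94,0],
  ],
  twist=[
    [0.006,0.048,0.013],
    [0.0125,0.096,0.0255],
    [0.0125,0.096,0.0255],
  ],
  claw=[4,4,4],
)

```text
time: 7.65
tool_pos: [0.53, 0.0621, 0.16]
eef_rot: [0.164, 2.988, -0.023]
force: [-1.1, -0.2, -1.3]
width: 0.0094
grasp_force: 40.0
```

Request:
apply_moves(
  xyz=[
    [0.1,0.4,0],
    [0.25,0.94,0],
    [0.25,0.94,0],
  ],
  twist=[
    [0.006,0.048,0.013],
    [0.0125,0.096,0.0255],
    [0.0125,0.096,0.0255],
  ],
  claw=[4,4,4],
)

```text
time: 8.02
tool_pos: [0.5493, 0.1367, 0.159]
eef_rot: [-0.11, -3.136, 0.002]
force: [0.2, -1.2, -1.3]
width: 0.0093
grasp_force: 40.0
```

Request:
apply_moves(
  xyz=[
    [0.1,0.4,0],
    [0.25,0.94,-0.5],
    [0.25,0.94,-0.5],
    [0.25,0.94,-0.5],
  ],
  twist=[
    [0,0,0],
    [0,0,0],
    [0,0,0],
    [0,0,0],
  ],
  claw=[4,4,4,4],
)

```text
time: 8.52
tool_pos: [0.568, 0.2096, 0.1211]
eef_rot: [-0.112, -3.139, 0.003]
force: [0.5, -0.2, -0.2]
width: 0.0091
grasp_force: 39.9
```

```bash
python3 - <<'E'
from h import *
delta(tray-.003*TX+Z*.1,Rtray)
D=manip.camera('top')[1];D2=manip.camera('side')[1];v,u=np.mgrid[:420,:560]
for n,d in(('top',D),('side',D2)):
    P=world(n,u,v,d).reshape(-1,3);q=P-tray;x,y,z=q@TX,q@TY,P[:,2]
    k=(abs(y)<.02)&(z>.075)&(z<.16)&(abs(x)>.025)&(abs(x)<.1)
    for xx in(-.07,-.05,-.03,.03,.05,.07): 
        j=k&(abs(x-xx)<.01);print(n,xx,j.sum(),(y[j].mean().round(4),z[j].mean().round(4)) if j.sum() else '')
    print(x[k].min(),x[k].max())
cv2.imwrite('pics/s3.png',cv2.resize(manip.camera('side')[0][200:330,140:300],(738,600))[:,:,::-1])
E
```

```text
t 8.525 pos [0.568  0.2096 0.1211] F [ 0.48 -0.16 -0.18] w 0.009070699164984129 g 39.94545757770538
shift/8cm [-0.002  0.003 -0.264] turn/90 [ 0.0011 -0.0007  0.0008]
top -0.07 12 (np.float64(-0.0004), np.float64(0.1403))
top -0.05 23 (np.float64(-0.0005), np.float64(0.1397))
top -0.03 14 (np.float64(-0.0008), np.float64(0.1406))
top 0.03 0 
top 0.05 0 
top 0.07 2 (np.float64(0.0002), np.float64(0.1384))
-0.07064194699620815 0.07624815639897271
side -0.07 19 (np.float64(0.0005), np.float64(0.1402))
side -0.05 32 (np.float64(0.001), np.float64(0.1407))
side -0.03 26 (np.float64(0.0009), np.float64(0.1409))
side 0.03 1 (np.float64(0.0047), np.float64(0.1366))
side 0.05 6 (np.float64(0.0037), np.float64(0.1376))
side 0.07 0 
-0.06921674720866092 0.053563288671490114
```

View pics/s3.png

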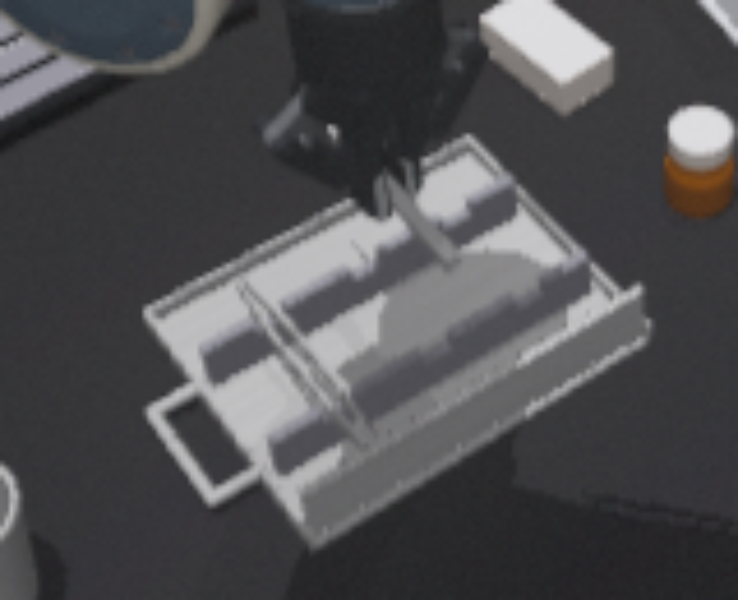

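The probe is held level at (415,210), tip towards +x and centred over place 2, with its butt about 10 mm short of the stop. I'm lowering it.

Request:
apply_moves(
  xyz=[
    [0,0,-0.3],
    [0,0,-0.7],
    [0,0,-1],
    [0,0,-1],
  ],
  twist=[
    [0,0,0],
    [0,0,0],
    [0,0,0],
    [0,0,0],
  ],
  claw=[4,4,4,4],
)

```text
time: 9.18
tool_pos: [0.567, 0.2095, 0.0404]
eef_rot: [-0.112, -3.136, 0.004]
force: [0.2, -0.7, -0.6]
width: 0.0087
grasp_force: 39.9
```

Request:
apply_moves(
  xyz=[
    [0,0,-0.07],
    [0,0,-0.14],
    [0,0,-0.2],
    [0,0,-0.25],
    [0,0,-0.25],
  ],
  twist=[
    [0,0,0],
    [0,0,0],
    [0,0,0],
    [0,0,0],
    [0,0,0],
  ],
  claw=[4,4,4,4,4],
)

```text
time: 9.8
tool_pos: [0.5677, 0.2107, 0.0209]
eef_rot: [-0.111, -3.138, 0.002]
force: [0.6, 0.3, -0.7]
width: 0.009
grasp_force: 39.9
```

Not in contact yet. I'm lowering by 1 mm steps.

Request:
apply_moves(
  xyz=[
    [0,0,-0.015],
    [0,0,-0.025],
    [0,0,-0.025],
  ],
  twist=[
    [0,0,0],
    [0,0,0],
    [0,0,0],
  ],
  claw=[4,4,4],
)

```text
time: 10.18
tool_pos: [0.568, 0.2109, 0.0193]
eef_rot: [-0.111, -3.139, 0.001]
force: [0.5, 1.2, -0.4]
width: 0.0091
grasp_force: 39.9
```

```bash
python3 - <<'E'
from h import *
o=manip.observe();print(o['tool_pos'],o['force'],o['moment'])
E
```

```text
[0.56795676 0.21085335 0.01930348] [ 0.5199194   1.16969157 -0.42160963] [ 0.06442554 -0.03008957  0.01701765]
```

Request:
apply_moves(
  xyz=[
    [0,0,-0.012],
    [0,0,-0.012],
    [0,0,-0.012],
  ],
  twist=[
    [0,0,0],
    [0,0,0],
    [0,0,0],
  ],
  claw=[4,4,4],
)

```text
time: 10.55
tool_pos: [0.5679, 0.2108, 0.0183]
eef_rot: [-0.111, -3.139, 0.001]
force: [-0.5, 0.7, -0.7]
width: 0.0089
grasp_force: 39.9
```

Request:
apply_moves(
  xyz=[
    [0,0,-0.012],
    [0,0,-0.012],
    [0,0,-0.012],
  ],
  twist=[
    [0,0,0],
    [0,0,0],
    [0,0,0],
  ],
  claw=[4,4,4],
)

```text
time: 10.92
tool_pos: [0.568, 0.2109, 0.0174]
eef_rot: [-0.111, -3.139, 0.001]
force: [0.2, 0.2, -0.2]
width: 0.009
grasp_force: 40.1
```

Request:
apply_moves(
  xyz=[
    [0,0,-0.012],
    [0,0,-0.012],
    [0,0,-0.012],
  ],
  twist=[
    [0,0,0],
    [0,0,0],
    [0,0,0],
  ],
  claw=[4,4,4],
)

```text
time: 11.3
tool_pos: [0.5681, 0.2109, 0.0174]
eef_rot: [-0.11, -3.139, 0.001]
force: [-3.1, -0.4, 5.9]
width: 0.0088
grasp_force: 40.8
```

Request:
apply_moves(
  xyz=[
    [0,0,-0.01],
    [0,0,-0.01],
    [0,0,-0.01],
  ],
  twist=[
    [0,0,0],
    [0,0,0],
    [0,0,0],
  ],
  claw=[4,4,4],
)

```text
time: 11.68
tool_pos: [0.5681, 0.2109, 0.0173]
eef_rot: [-0.11, -3.14, 0.001]
force: [-4.5, -1.3, 11.0]
width: 0.0087
grasp_force: 41.4
```

Seated. I'm easing the downward load and then sliding towards the stop.

Request:
apply_moves(
  xyz=[
    [0,0,0.016],
    [-0.03,0.002,0.017],
    [-0.06,0.004,0.017],
    [-0.08,0.006,0.017],
    [-0.08,0.006,0.017],
  ],
  twist=[
    [0,0,0],
    [0,0,0],
    [0,0,0],
    [0,0,0],
    [0,0,0],
  ],
  claw=[4,4,4,4,4],
)

```text
time: 12.3
tool_pos: [0.5619, 0.2116, 0.0174]
eef_rot: [-0.11, -3.14, 0.0]
force: [1.3, 0.2, 4.8]
width: 0.009
grasp_force: 40.5
```

Request:
apply_moves(
  xyz=[
    [-0.0125,0.001,0],
    [-0.0125,0.001,0],
    [-0.0125,0.001,0],
  ],
  twist=[
    [0,0,0],
    [0,0,0],
    [0,0,0],
  ],
  claw=[4,4,4],
)

```text
time: 12.68
tool_pos: [0.561, 0.2116, 0.0174]
eef_rot: [0.111, 3.14, -0.0]
force: [3.2, 0.5, 5.2]
width: 0.0093
grasp_force: 40.6
```

Request:
apply_moves(
  xyz=[
    [-0.0125,0.001,0],
    [-0.0125,0.001,0],
    [-0.0125,0.001,0],
  ],
  twist=[
    [0,0,0],
    [0,0,0],
    [0,0,0],
  ],
  claw=[4,4,4],
)

```text
time: 13.05
tool_pos: [0.5601, 0.2116, 0.0174]
eef_rot: [0.111, 3.14, -0.001]
force: [3.7, 0.4, 5.9]
width: 0.0089
grasp_force: 40.7
```

Request:
apply_moves(
  xyz=[
    [0,0,0.006],
    [-0.0125,0.001,0.006],
    [-0.0125,0.001,0.006],
    [-0.0125,0.001,0.006],
  ],
  twist=[
    [0,0,0],
    [0,0,0],
    [0,0,0],
    [0,0,0],
  ],
  claw=[4,4,4,4],
)

```text
time: 13.55
tool_pos: [0.5584, 0.2115, 0.0174]
eef_rot: [-0.111, -3.138, 0.001]
force: [3.1, 0.3, 3.8]
width: 0.0091
grasp_force: 40.5
```

Request:
apply_moves(
  xyz=[
    [-0.01,0.001,0],
    [-0.01,0.001,0],
    [-0.01,0.001,0],
  ],
  twist=[
    [0,0,0],
    [0,0,0],
    [0,0,0],
  ],
  claw=[4,4,4],
)

```text
time: 13.92
tool_pos: [0.5581, 0.2115, 0.0174]
eef_rot: [-0.111, -3.139, 0.001]
force: [5.6, -0.6, 1.6]
width: 0.0091
grasp_force: 40.2
```

Request:
apply_moves(
  xyz=[
    [-0.01,0.001,0],
    [-0.01,0.001,0],
    [-0.01,0.001,0],
  ],
  twist=[
    [0,0,0],
    [0,0,0],
    [0,0,0],
  ],
  claw=[4,4,4],
)

```text
time: 14.3
tool_pos: [0.5581, 0.2117, 0.0174]
eef_rot: [0.11, 3.139, -0.001]
force: [7.3, -0.3, -0.9]
width: 0.009
grasp_force: 39.9
```

The butt is stopped at the stop: no further travel and a clear 7 N reaction. I'm releasing.

Request:
apply_moves(
  xyz=[
    [-0.004,0,0],
    [-0.004,0,0],
    [-0.004,0,0],
    [-0.004,0,0],
    [-0.004,0,0],
  ],
  twist=[
    [0,0,0],
    [0,0,0],
    [0,0,0],
    [0,0,0],
    [0,0,0],
  ],
  claw=[4,10,16,30,30],
)

```text
time: 14.92
tool_pos: [0.556, 0.2116, 0.0171]
eef_rot: [-0.111, -3.137, 0.002]
force: [0.4, 0.3, 0.8]
width: 0.0297
grasp_force: 0.0
```

Request:
apply_moves(
  xyz=[
    [0,0,0.1],
    [0,0,0.4],
    [0,0,0.9],
    [0,0,0.9],
  ],
  twist=[
    [0,0,0],
    [0,0,0],
    [0,0,0],
    [0,0,0],
  ],
  claw=[30,30,30,30],
)

```text
time: 15.42
tool_pos: [0.5589, 0.2128, 0.0939]
eef_rot: [0.11, 3.134, 0.005]
force: [-0.2, 0.1, -1.0]
width: 0.0299
grasp_force: 0.0
```

Request:
apply_moves(
  xyz=[
    [-0.4,-0.4,0.4],
    [-0.8,-0.9,0.9],
    [-0.8,-0.9,0.9],
  ],
  twist=[
    [0,0,0],
    [0,0,0],
    [0,0,0],
  ],
  claw=[34,34,34],
)

```text
time: 15.8
tool_pos: [0.4926, 0.1386, 0.1652]
eef_rot: [0.112, 3.135, 0.004]
force: [0.6, 0.6, 0.2]
width: 0.0342
grasp_force: 0.0
```

```bash
cat >> h.py <<'E'
def tcheck(yy):
    v,u=np.mgrid[:420,:560]
    for n in('top','side'):
        d=np.median([manip.camera(n)[1] for _ in range(3)],0)
        P=world(n,u,v,d).reshape(-1,3);q=P-tray;x,y,z=q@TX,q@TY,P[:,2]
        for xx in(-.065,-.05,-.02,0,.02,.05):
            k=(abs(y-yy)<.009)&(z>.032)&(z<.045)&(abs(x-xx)<.009);print(n,xx,k.sum(),(np.median(y[k]).round(4),np.median(z[k]).round(4)) if k.sum() else '')
E
python3 - <<'E'
from h import *
tcheck(0)
delta(bed-.064*RY-.008*A+.084*N,Rrack)
p=manip.camera('side')[0];q=manip.camera('top')[0]
im=np.hstack([cv2.resize(p[130:330,160:360],(400,400)),cv2.resize(q[140:300,180:340],(400,400))])
cv2.imwrite('pics/s4.png',im[:,:,::-1])
E
```

```text
top -0.065 0 
top -0.05 0 
top -0.02 0 
top 0 0 
top 0.02 0 
top 0.05 0 
side -0.065 24 (np.float64(0.0022), np.float64(0.037))
side -0.05 23 (np.float64(0.0014), np.float64(0.0374))
side -0.02 23 (np.float64(0.002), np.float64(0.0374))
side 0 27 (np.float64(0.0023), np.float64(0.0366))
side 0.02 23 (np.float64(0.0016), np.float64(0.0372))
side 0.05 6 (np.float64(0.0011), np.float64(0.0342))
t 16.1 pos [0.4925 0.14   0.1601] F [-0.14  0.24 -0.88] w 0.03430229560940009 g 0.0
shift/8cm [ 0.684 -4.967  0.148] turn/90 [-0.0371 -0.2887 -0.0769]
```

View pics/s4.png

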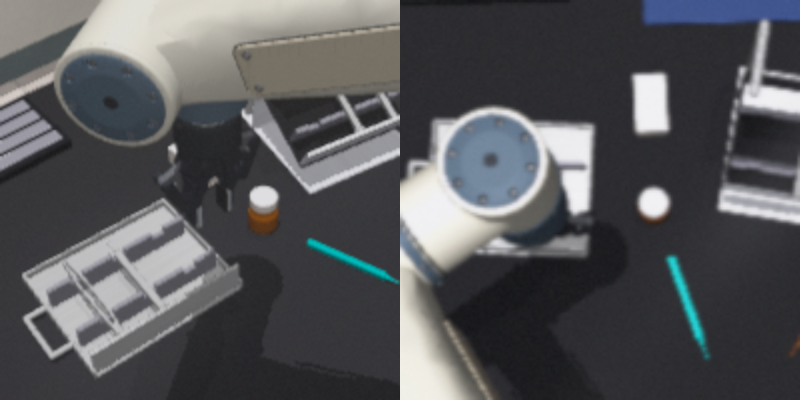

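The probe lies flat in the middle place at left crop (140,260), with the forceps unmoved beside it. Next is the spatula.

Request:
apply_moves(
  xyz=[
    [0,-0.5,0.1],
    [-0.2,-1,0.2],
    [-0.2,-1,0.2],
  ],
  twist=[
    [0,0,0],
    [0,0,0],
    [0,0,0],
  ],
  claw=[34,34,34],
)

```text
time: 16.58
tool_pos: [0.4763, 0.0581, 0.1778]
eef_rot: [-0.114, -3.139, 0.001]
force: [0.1, 0.6, -0.2]
width: 0.0344
grasp_force: 0.0
```

Request:
apply_moves(
  xyz=[
    [0,-0.5,0],
    [0,-1,0.1],
    [0,-1,0.1],
  ],
  twist=[
    [-0.006,-0.048,-0.013],
    [-0.0124,-0.096,-0.0256],
    [-0.0124,-0.096,-0.0256],
  ],
  claw=[34,34,34],
)

```text
time: 16.95
tool_pos: [0.4759, -0.0214, 0.1855]
eef_rot: [0.168, 2.986, -0.023]
force: [-0.2, 0.3, 0.4]
width: 0.034
grasp_force: 0.0
```

Request:
apply_moves(
  xyz=[
    [0,-0.5,0],
    [0,-1,0],
    [0,-1,0],
  ],
  twist=[
    [-0.006,-0.048,-0.013],
    [-0.0124,-0.096,-0.0256],
    [-0.0124,-0.096,-0.0256],
  ],
  claw=[34,34,34],
)

```text
time: 17.32
tool_pos: [0.4757, -0.101, 0.1846]
eef_rot: [0.218, 2.833, -0.042]
force: [0.4, 0.1, -0.2]
width: 0.034
grasp_force: 0.0
```

Request:
apply_moves(
  xyz=[
    [0,-0.5,0],
    [0,-1,0],
    [0,-1,0],
  ],
  twist=[
    [-0.006,-0.048,-0.013],
    [-0.0124,-0.096,-0.0256],
    [-0.0124,-0.096,-0.0256],
  ],
  claw=[34,34,34],
)

```text
time: 17.7
tool_pos: [0.4761, -0.1809, 0.1845]
eef_rot: [0.263, 2.677, -0.059]
force: [-0.4, -0.4, 0.2]
width: 0.0341
grasp_force: 0.0
```

Request:
apply_moves(
  xyz=[
    [0.3,-0.5,0],
    [0.88,-0.97,-0.15],
    [0.88,-0.97,-0.15],
    [0.88,-0.97,-0.15],
  ],
  twist=[
    [0,0,0],
    [0,0,0],
    [0,0,0],
    [0,0,0],
  ],
  claw=[34,34,34,34],
)

```text
time: 18.2
tool_pos: [0.5479, -0.2569, 0.1725]
eef_rot: [0.259, 2.678, -0.058]
force: [-1.1, 0.0, 0.7]
width: 0.0338
grasp_force: 0.0
```

```bash
python3 - <<'E'
from h import *
delta(bed-.064*RY-.008*A-.016*N,Rrack)
E
```

```text
t 18.2 pos [ 0.5479 -0.2569  0.1725] F [-1.13  0.01  0.7 ] w 0.03382821064213947 g 0.0
shift/8cm [ 0.529 -0.111 -1.13 ] turn/90 [-0.0009 -0.0006 -0.0009]
```

Request:
apply_moves(
  xyz=[
    [0.09,-0.02,-0.19],
    [0.18,-0.04,-0.39],
    [0.28,-0.06,-0.6],
    [0.36,-0.075,-0.78],
    [0.36,-0.075,-0.78],
  ],
  twist=[
    [0,0,0],
    [0,0,0],
    [0,0,0],
    [0,0,0],
    [0,0,0],
  ],
  claw=[34,34,34,34,34],
)

```text
time: 18.82
tool_pos: [0.5752, -0.2632, 0.1096]
eef_rot: [0.259, 2.678, -0.058]
force: [0.2, -0.9, -0.1]
width: 0.034
grasp_force: 0.0
```

Request:
apply_moves(
  xyz=[
    [0.06,-0.012,-0.12],
    [0.12,-0.024,-0.24],
    [0.165,-0.035,-0.35],
    [0.165,-0.035,-0.35],
  ],
  twist=[
    [0,0,0],
    [0,0,0],
    [0,0,0],
    [0,0,0],
  ],
  claw=[34,34,34,34],
)

```text
time: 19.32
tool_pos: [0.5886, -0.2667, 0.0818]
eef_rot: [0.26, 2.677, -0.059]
force: [-1.9, 0.4, -0.5]
width: 0.034
grasp_force: 0.0
```

Request:
apply_moves(
  xyz=[
    [0,0,0],
    [0,0,0],
    [0,0,0],
    [0,0,0],
    [0,0,0],
    [0,0,0],
  ],
  twist=[
    [0,0,0],
    [0,0,0],
    [0,0,0],
    [0,0,0],
    [0,0,0],
    [0,0,0],
  ],
  claw=[20,12,4,4,4,4],
  squeeze=40,
)

```text
time: 20.08
tool_pos: [0.5892, -0.2667, 0.0836]
eef_rot: [0.259, 2.675, -0.059]
force: [-4.0, 2.0, 6.0]
width: 0.0087
grasp_force: 40.8
```

Request:
apply_moves(
  xyz=[
    [-0.05,0.01,0.1],
    [-0.1,0.02,0.2],
    [-0.15,0.03,0.3],
    [-0.19,0.037,0.39],
    [-0.19,0.037,0.39],
  ],
  twist=[
    [0,0,0],
    [0,0,0],
    [0,0,0],
    [0,0,0],
    [0,0,0],
  ],
  claw=[4,4,4,4,4],
)

```text
time: 20.7
tool_pos: [0.5739, -0.2638, 0.1152]
eef_rot: [0.26, 2.674, -0.059]
force: [0.8, -0.4, -0.4]
width: 0.0093
grasp_force: 39.9
```

Request:
apply_moves(
  xyz=[
    [-0.3,0.05,0.05],
    [-0.6,0.11,0.1],
    [-0.9,0.17,0.2],
    [-0.9,0.17,0.2],
  ],
  twist=[
    [0,0,0],
    [0,0,0],
    [0,0,0],
    [0,0,0],
  ],
  claw=[4,4,4,4],
)

```text
time: 21.2
tool_pos: [0.5008, -0.25, 0.1307]
eef_rot: [0.26, 2.675, -0.059]
force: [0.3, 0.2, -0.4]
width: 0.0089
grasp_force: 39.9
```

Request:
apply_moves(
  xyz=[
    [-0.3,0.05,0.2],
    [-0.6,0.1,0.4],
    [-0.6,0.1,0.4],
  ],
  twist=[
    [0,0,0],
    [0,0,0],
    [0,0,0],
  ],
  claw=[4,4,4],
)

```text
time: 21.58
tool_pos: [0.454, -0.2423, 0.1635]
eef_rot: [0.26, 2.673, -0.059]
force: [0.8, 0.7, 0.9]
width: 0.0091
grasp_force: 39.9
```

```bash
python3 - <<'E'
from h import *
delta(tray-.003*TX-.064*TY+Z*.12,Rtray)
p=manip.camera('side')[0];q=manip.camera('top')[0]
im=np.hstack([cv2.resize(p[80:280,230:430],(400,400)),cv2.resize(q[130:310,250:430],(400,400))])
cv2.imwrite('pics/s5.png',im[:,:,::-1])
E
```

```text
t 21.575 pos [ 0.454  -0.2423  0.1635] F [0.77 0.7  0.88] w 0.00906077155394465 g 39.893471002578735
shift/8cm [ 1.367  4.853 -0.544] turn/90 [0.0377 0.2889 0.0774]
```

View pics/s5.png

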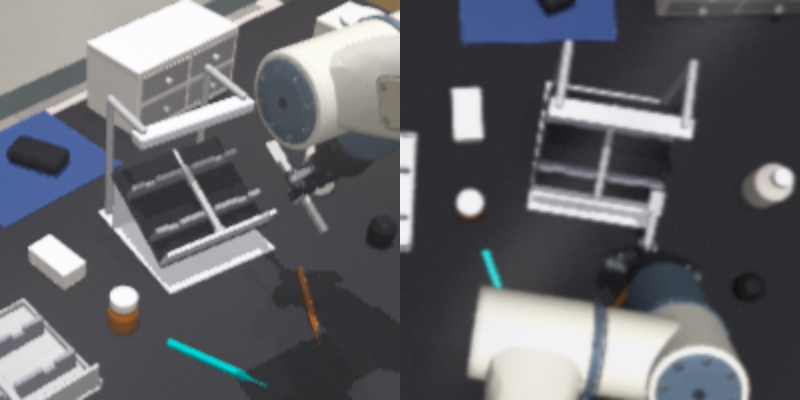

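The spatula is held at left crop (295,185), and only the driver is left in the rack, undisturbed. I'm carrying the spatula to above place 3.

Request:
apply_moves(
  xyz=[
    [0,0.5,0],
    [0,0.97,0],
    [0,0.97,0],
  ],
  twist=[
    [0,0,0],
    [0,0,0],
    [0,0,0],
  ],
  claw=[4,4,4],
)

```text
time: 22.05
tool_pos: [0.4541, -0.1625, 0.1613]
eef_rot: [0.254, 2.678, -0.058]
force: [-0.2, 0.5, -0.6]
width: 0.009
grasp_force: 39.9
```

Request:
apply_moves(
  xyz=[
    [0.1,0.5,0],
    [0.2,0.97,0],
    [0.2,0.97,0],
  ],
  twist=[
    [0.006,0.048,0.013],
    [0.0125,0.0963,0.0258],
    [0.0125,0.0963,0.0258],
  ],
  claw=[4,4,4],
)

```text
time: 22.42
tool_pos: [0.4723, -0.0853, 0.1622]
eef_rot: [0.211, 2.833, -0.04]
force: [-0.6, -0.5, -1.4]
width: 0.0087
grasp_force: 39.9
```

Request:
apply_moves(
  xyz=[
    [0.17,0.5,0],
    [0.35,0.97,0],
    [0.35,0.97,0],
  ],
  twist=[
    [0.006,0.048,0.013],
    [0.0125,0.0963,0.0258],
    [0.0125,0.0963,0.0258],
  ],
  claw=[4,4,4],
)

```text
time: 22.8
tool_pos: [0.4999, -0.0081, 0.1612]
eef_rot: [0.163, 2.989, -0.021]
force: [-0.6, -0.5, -0.3]
width: 0.0093
grasp_force: 39.9
```

Request:
apply_moves(
  xyz=[
    [0.2,0.5,0],
    [0.4,0.97,0],
    [0.4,0.97,0],
  ],
  twist=[
    [0.006,0.048,0.013],
    [0.0125,0.0963,0.0258],
    [0.0125,0.0963,0.0258],
  ],
  claw=[4,4,4],
)

```text
time: 23.18
tool_pos: [0.5314, 0.0691, 0.1602]
eef_rot: [-0.109, -3.135, 0.001]
force: [-0.0, -0.5, -1.1]
width: 0.0089
grasp_force: 39.9
```

Request:
apply_moves(
  xyz=[
    [0.2,0.5,0],
    [0.41,0.97,-0.54],
    [0.41,0.97,-0.54],
    [0.41,0.97,-0.54],
  ],
  twist=[
    [0,0,0],
    [0,0,0],
    [0,0,0],
    [0,0,0],
  ],
  claw=[4,4,4,4],
)

```text
time: 23.68
tool_pos: [0.5626, 0.1446, 0.119]
eef_rot: [-0.11, -3.137, 0.001]
force: [0.1, -0.3, 0.0]
width: 0.0092
grasp_force: 39.9
```

```bash
python3 - <<'E'
from h import *
delta(tray-.003*TX-.064*TY+Z*.0175,Rtray)
v,u=np.mgrid[:420,:560]
for n in('top','side'):
    P=world(n,u,v,manip.camera(n)[1]).reshape(-1,3);q=P-tray;x,y,z=q@TX,q@TY+.064,P[:,2]
    k=(abs(y)<.02)&(z>.11)&(z<.16)&(abs(x)>.025)&(abs(x)<.1)
    for xx in(-.07,-.05,-.03,.03,.05,.07): 
        j=k&(abs(x-xx)<.01);print(n,xx,j.sum(),(y[j].mean().round(4),z[j].mean().round(4)) if j.sum() else '')
    print(x[k].min(),x[k].max())
E
```

```text
t 23.675 pos [0.5626 0.1446 0.119 ] F [ 0.08 -0.34  0.02] w 0.009203074252211015 g 39.912444949150085
shift/8cm [ 0.01   0.017 -1.269] turn/90 [ 0.0005 -0.0016  0.0004]
top -0.07 12 (np.float64(-0.0008), np.float64(0.1375))
top -0.05 22 (np.float64(-0.0017), np.float64(0.1363))
top -0.03 12 (np.float64(-0.0019), np.float64(0.137))
top 0.03 0 
top 0.05 0 
top 0.07 0 
-0.07077305994035275 -0.02813323853831805
side -0.07 16 (np.float64(-0.0003), np.float64(0.1366))
side -0.05 34 (np.float64(-0.0002), np.float64(0.1376))
side -0.03 26 (np.float64(0.0001), np.float64(0.1373))
side 0.03 1 (np.float64(0.0028), np.float64(0.1358))
side 0.05 18 (np.float64(0.0005), np.float64(0.1362))
side 0.07 3 (np.float64(-0.0017), np.float64(0.1342))
-0.06815094848413043 0.08460865818230512
```

Request:
apply_moves(
  xyz=[
    [0,0.012,-0.3],
    [0.005,0.012,-0.7],
    [0.005,0.012,-0.98],
    [0.005,0.012,-0.98],
  ],
  twist=[
    [0,0,0],
    [0,0,0],
    [0,0,0],
    [0,0,0],
  ],
  claw=[4,4,4,4],
)

```text
time: 24.28
tool_pos: [0.5622, 0.1456, 0.0402]
eef_rot: [-0.111, -3.135, 0.002]
force: [-0.4, -1.3, -0.6]
width: 0.0088
grasp_force: 39.9
```

Request:
apply_moves(
  xyz=[
    [0,0,-0.07],
    [0,0,-0.14],
    [0,0,-0.2],
    [0,0,-0.255],
    [0,0,-0.255],
  ],
  twist=[
    [0,0,0],
    [0,0,0],
    [0,0,0],
    [0,0,0],
    [0,0,0],
  ],
  claw=[4,4,4,4,4],
)

```text
time: 24.9
tool_pos: [0.5628, 0.1467, 0.0198]
eef_rot: [-0.109, -3.136, 0.001]
force: [-0.5, 0.3, -1.0]
width: 0.0089
grasp_force: 39.9
```

Request:
apply_moves(
  xyz=[
    [0,0,-0.012],
    [0,0,-0.012],
    [0,0,-0.012],
  ],
  twist=[
    [0,0,0],
    [0,0,0],
    [0,0,0],
  ],
  claw=[4,4,4],
)

```text
time: 25.28
tool_pos: [0.5631, 0.1469, 0.0194]
eef_rot: [-0.109, -3.137, 0.0]
force: [-0.5, 0.6, -0.0]
width: 0.0089
grasp_force: 39.9
```

Request:
apply_moves(
  xyz=[
    [0,-0.005,-0.01],
    [0,-0.005,-0.01],
    [0,-0.005,-0.01],
  ],
  twist=[
    [0,0,0],
    [0,0,0],
    [0,0,0],
  ],
  claw=[4,4,4],
)

```text
time: 25.65
tool_pos: [0.5632, 0.1465, 0.0187]
eef_rot: [-0.109, -3.138, -0.0]
force: [-1.0, 0.3, 1.5]
width: 0.0088
grasp_force: 40.2
```

Request:
apply_moves(
  xyz=[
    [0,0,-0.008],
    [0,0,-0.008],
    [0,0,-0.008],
  ],
  twist=[
    [0,0,0],
    [0,0,0],
    [0,0,0],
  ],
  claw=[4,4,4],
)

```text
time: 26.02
tool_pos: [0.5632, 0.1465, 0.0187]
eef_rot: [-0.109, -3.138, -0.0]
force: [-2.3, -0.1, 6.1]
width: 0.0089
grasp_force: 40.8
```

Request:
apply_moves(
  xyz=[
    [0,0,0.008],
    [-0.03,0.002,0.008],
    [-0.06,0.004,0.008],
    [-0.08,0.006,0.008],
    [-0.08,0.006,0.008],
  ],
  twist=[
    [0,0,0],
    [0,0,0],
    [0,0,0],
    [0,0,0],
    [0,0,0],
  ],
  claw=[4,4,4,4,4],
)

```text
time: 26.65
tool_pos: [0.5567, 0.147, 0.0187]
eef_rot: [-0.109, -3.138, 0.0]
force: [1.3, -0.2, 3.9]
width: 0.0091
grasp_force: 40.3
```

Request:
apply_moves(
  xyz=[
    [-0.0125,0.001,0],
    [-0.0125,0.001,0],
    [-0.0125,0.001,0],
  ],
  twist=[
    [0,0,0],
    [0,0,0],
    [0,0,0],
  ],
  claw=[4,4,4],
)

```text
time: 27.02
tool_pos: [0.5558, 0.147, 0.0187]
eef_rot: [-0.109, -3.138, 0.0]
force: [1.1, -0.2, 3.6]
width: 0.009
grasp_force: 40.4
```

Request:
apply_moves(
  xyz=[
    [-0.0125,0.001,0],
    [-0.0125,0.001,0],
    [-0.0125,0.001,0],
  ],
  twist=[
    [0,0,0],
    [0,0,0],
    [0,0,0],
  ],
  claw=[4,4,4],
)

```text
time: 27.4
tool_pos: [0.5548, 0.1472, 0.0187]
eef_rot: [-0.109, -3.138, 0.0]
force: [1.9, -0.0, 4.4]
width: 0.0088
grasp_force: 40.5
```

Request:
apply_moves(
  xyz=[
    [-0.01,0.001,0.003],
    [-0.01,0.001,0.003],
    [-0.01,0.001,0.003],
  ],
  twist=[
    [0,0,0],
    [0,0,0],
    [0,0,0],
  ],
  claw=[4,4,4],
)

```text
time: 27.78
tool_pos: [0.5537, 0.1471, 0.0187]
eef_rot: [-0.109, -3.137, 0.0]
force: [1.3, 0.2, 3.1]
width: 0.009
grasp_force: 40.4
```

Request:
apply_moves(
  xyz=[
    [-0.01,0.001,0],
    [-0.01,0.001,0],
    [-0.01,0.001,0],
  ],
  twist=[
    [0,0,0],
    [0,0,0],
    [0,0,0],
  ],
  claw=[4,4,4],
)

```text
time: 28.15
tool_pos: [0.5534, 0.1472, 0.0187]
eef_rot: [-0.109, -3.138, 0.0]
force: [5.8, -1.7, 0.7]
width: 0.0093
grasp_force: 40.1
```

Request:
apply_moves(
  xyz=[
    [-0.008,0.001,0],
    [-0.008,0.001,0],
    [-0.008,0.001,0],
  ],
  twist=[
    [0,0,0],
    [0,0,0],
    [0,0,0],
  ],
  claw=[4,4,4],
)

```text
time: 28.52
tool_pos: [0.5534, 0.1473, 0.0187]
eef_rot: [-0.109, -3.139, -0.0]
force: [7.3, -1.4, -0.3]
width: 0.0094
grasp_force: 39.8
```

The spatula is home: the travel has stopped with a 7 N reaction. I'm releasing it, retreating, and checking.

Request:
apply_moves(
  xyz=[
    [-0.004,0,0],
    [-0.004,0,0],
    [-0.004,0,0],
    [-0.004,0,0],
    [-0.004,0,0],
  ],
  twist=[
    [0,0,0],
    [0,0,0],
    [0,0,0],
    [0,0,0],
    [0,0,0],
  ],
  claw=[4,10,16,30,30],
)

```text
time: 29.15
tool_pos: [0.5515, 0.1472, 0.0184]
eef_rot: [-0.11, -3.136, 0.001]
force: [0.5, -0.2, -0.5]
width: 0.0299
grasp_force: 0.0
```

Request:
apply_moves(
  xyz=[
    [0,0,0.1],
    [0,0,0.4],
    [0,0,0.9],
    [0,0,0.9],
  ],
  twist=[
    [0,0,0],
    [0,0,0],
    [0,0,0],
    [0,0,0],
  ],
  claw=[30,30,30,30],
)

```text
time: 29.65
tool_pos: [0.5544, 0.1482, 0.095]
eef_rot: [0.108, 3.135, 0.005]
force: [0.6, -0.4, -0.9]
width: 0.0298
grasp_force: 0.0
```

Request:
apply_moves(
  xyz=[
    [-0.4,-0.4,0.4],
    [-0.8,-0.9,0.9],
    [-0.8,-0.9,0.9],
  ],
  twist=[
    [0,0,0],
    [0,0,0],
    [0,0,0],
  ],
  claw=[34,34,34],
)

```text
time: 30.02
tool_pos: [0.488, 0.074, 0.1663]
eef_rot: [0.111, 3.136, 0.003]
force: [0.7, 0.7, -0.5]
width: 0.0338
grasp_force: 0.0
```

Request:
apply_moves(
  xyz=[
    [-0.3,-0.5,0],
    [-0.6,-1,0],
    [-0.6,-1,0],
    [-0.6,-1,0],
  ],
  twist=[
    [0,0,0],
    [0,0,0],
    [0,0,0],
    [0,0,0],
  ],
  claw=[34,34,34,34],
)

```text
time: 30.52
tool_pos: [0.4403, -0.0044, 0.1624]
eef_rot: [-0.11, -3.137, 0.0]
force: [0.1, -0.6, 0.8]
width: 0.0341
grasp_force: 0.0
```

```bash
python3 - <<'E'
from h import *
tcheck(0);tcheck(-.064)
p=manip.camera('side')[0];q=manip.camera('top')[0]
im=np.hstack([cv2.resize(p[200:330,150:300],(460,400)),cv2.resize(q[130:310,170:323],(340,400))])
cv2.imwrite('pics/s6.png',im[:,:,::-1])
E
```

```text
top -0.065 8 (np.float64(-0.0002), np.float64(0.0365))
top -0.05 15 (np.float64(0.0005), np.float64(0.0367))
top -0.02 15 (np.float64(0.002), np.float64(0.0365))
top 0 15 (np.float64(0.0008), np.float64(0.0368))
top 0.02 14 (np.float64(0.0017), np.float64(0.0359))
top 0.05 2 (np.float64(0.0009), np.float64(0.0333))
side -0.065 22 (np.float64(0.0014), np.float64(0.0364))
side -0.05 22 (np.float64(0.0021), np.float64(0.0368))
side -0.02 25 (np.float64(0.0021), np.float64(0.0368))
side 0 24 (np.float64(0.0016), np.float64(0.0369))
side 0.02 23 (np.float64(0.0015), np.float64(0.0369))
side 0.05 8 (np.float64(0.0014), np.float64(0.0344))
top -0.065 0 
top -0.05 0 
top -0.02 16 (np.float64(-0.0643), np.float64(0.0368))
top 0 15 (np.float64(-0.0627), np.float64(0.0358))
top 0.02 14 (np.float64(-0.0635), np.float64(0.0357))
top 0.05 15 (np.float64(-0.0635), np.float64(0.0344))
side -0.065 22 (np.float64(-0.0625), np.float64(0.0372))
side -0.05 25 (np.float64(-0.0625), np.float64(0.0373))
side -0.02 21 (np.float64(-0.0624), np.float64(0.0375))
side 0 22 (np.float64(-0.0621), np.float64(0.0365))
side 0.02 20 (np.float64(-0.0631), np.float64(0.0377))
side 0.05 27 (np.float64(-0.063), np.float64(0.0343))
```

View pics/s6.png

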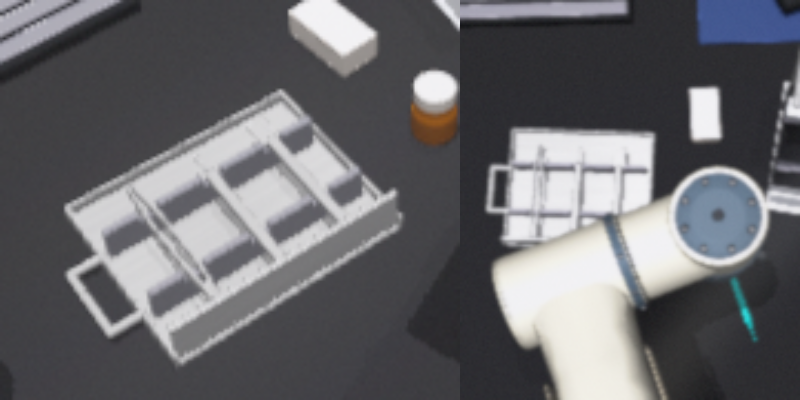

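Forceps, probe (240,215) and spatula (305,180) all lie flat in order, butts at the stop, and the robot is clear of everything. Handing in.

```bash
python3 -c "
from station import manip
print(manip.finish_job())"
```

```text
the job is handed in; nothing more can be done
None
```

The needle probe is in the middle place and the spatula in the last, both flat in their notches with tips away from the stop and pressed home until it pushed back at about 7 N; the forceps and screwdriver were left alone, and the job was handed in about 31 s into the 72 s limit, with no verdict returned.

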